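# Touch-check the blue glaze and signal it dry

## Task

Check that the blue glaze is dry: touch the raised foot on top of the blue beaker lightly with the fingertips, rest there for about half a second, and withdraw. Then press the green button on the signal box to report it dry and let go of it. Leave the yellow and white beakers untouched, the red button unpressed and everything else where it is; do not lift or shift the blue beaker.

Things in the scene. Friction and masses are not known exactly. Their poses are not given: they have to be found in the camera images.
- blue_cup: loose fired clay beaker standing mouth down, the one to touch; terracotta lower half, blue glaze on the upper part; 72 mm diameter at the bottom tapering to 56 mm at 80 mm height, with a raised round blue foot on top (total height 85 mm); about 0.3 kg. Origin: centre of its underside, z up. It stands centred on a sprung rest of the ware board.
- yellow_cup: loose fired clay beaker standing mouth down, to be left alone; terracotta lower half, yellow glaze on the upper part; 72 mm diameter at the bottom tapering to 56 mm at 80 mm height, with a raised round yellow foot on top (total height 85 mm); about 0.3 kg. Origin: centre of its underside, z up. It stands centred on a sprung rest of the ware board.
- white_cup: loose fired clay beaker standing mouth down, to be left alone; terracotta lower half, white glaze on the upper part; 72 mm diameter at the bottom tapering to 56 mm at 80 mm height, with a raised round white foot on top (total height 85 mm); about 0.3 kg. Origin: centre of its underside, z up. It stands centred on a sprung rest of the ware board.
- blue_spot: the raised round blue glazed foot on top of the blue beaker (part of it): 42 mm diameter, 5 mm high, flat. Origin: centre of its lower face, z up; its touchable top face is 5 mm above the origin, 135 mm above the table
- blue_spot_top (a point): centre of the flat top face of the blue foot: the surface to touch
- ware_board: fixed wooden board, 130 (x) x 320 (y) x 20 mm, carrying the three rests in a row along its y at -110, 0 and +110 mm. Rests: 88 mm wooden discs on springs, tops 50 mm above the table. Pressed from above, a rest with its beaker stays still up to about 2 N, then sinks about 1.4 mm per newton, 12 mm at most (reached at about 10 N), and springs back. Origin: centre of the underside
- signal_box: fixed grey box on the table, 110 (x) x 180 (y) x 30 mm, with the two push buttons on top, 90 mm apart along its y. Origin: centre of its underside
- green_button_top (a point): centre of the top face of the green push button's cap (to be pressed): 34 mm diameter cap in a black housing on the signal box; it is pressed straight down
- green_button (a joint): travel of the green button in m: 0 released, 0.006 fully down (about 5 N); it counts as pressed from 0.004; it springs back
- red_button_top (a point): centre of the top face of the red push button's cap (to be left alone): 34 mm diameter cap in a black housing on the signal box; it is pressed straight down
- red_button (a joint): travel of the red button in m: 0 released, 0.006 fully down (about 5 N); it counts as pressed from 0.004; it springs back
- flask: bystander, loose, to be left alone: closed grey drinking flask with black cap, 72 mm diameter, 190 mm high. Origin: centre of its underside
- water_bottle: bystander, loose, to be left alone: clear water bottle with blue cap and band, 64 mm diameter, 190 mm high. Origin: centre of its underside
- orange_cup: bystander, loose, to be left alone: open orange plastic cup, 84 mm across the rim, 100 mm high. Origin: centre of its underside
- dark_bowl: bystander, loose, to be left alone: open dark grey bowl, 90 mm across, 45 mm high. Origin: centre of its underside
- stick: bystander, loose, to be left alone: flat wooden modelling stick lying on the table, about 205 x 18 x 8 mm, long along its y. Origin: centre of its underside

How it is judged:
By the outcome, as a careful person would: the job done as asked, in the order asked, and still so for the second after the job is handed in, with the robot touching nothing.
It also fails if it takes over 48 s, if anything falls off the work surface, if the arm or the gripper's body presses on something with over 40 N, if the wrist force passes 120 N, or if a joint passes its speed limit or range.

## Robot

A 6-joint arm with a two-finger parallel gripper is mounted at the origin on the work surface. World frame = base frame: x ahead of the robot, y to its left, z up, the work surface at z = 0. Lengths are in m, angles in rad, forces in N, time in s.
With the tool pointing down it reaches from about 0.3 to 0.775 m from the base axis. Payload 14.6 kg.
Tool frame: the origin (TCP) lies on the centre line of the jaws, within the pads' length; the fingertips stand 19 mm ahead of it and the grasp point (between the pads) is the TCP; y points along the fingers, x is the direction in which the jaws open and shut, and the axes are right-handed (so a half turn about y gives the same grasp; the last joint's range is limited). The gripper opens to 94 mm and grips with 3 to 60 N. Pads are 16 mm wide; open, the fingers measure 119 mm over their backs; the gripper's body (75 mm by 177 mm) begins 78 mm behind the grasp point.
Start: joints at [1.181, 0.3, 1.521, -0, 1.321, -0.067], TCP at [0.174, 0.522, 0.195] pointing down, gripper open.
Joint ranges: [-3.03, 3.03], [-0.79, 2.21], [0.23, 2.52], [-1.04, 4.18], [0, 3.07], [-2.55, 2.55]. Speed limits (rad/s): [2.22, 2.22, 2.57, 3.14, 3.14, 3.14].

## Interface

Orientations are given as [roll, pitch, yaw] about the fixed x, y, z axes, in that order (R = Rz(yaw) Ry(pitch) Rx(roll)).
In Python, from station import get_obs, cams, workorder gives the robot as it stands.
- The arm moves only by the shell command python3 -m handwheel 'ROWS' [FORCE]. ROWS is JSON, a list of rows, each an object of numbers: "fingers": the opening, from -1 (shut) to 1 (fully open); "x", "y", "z": the shift along the tool's x, y, z in m; "spin": the turn about the tool's y in degrees. In form: [{"fingers": .., "x": .., "y": .., "z": .., "spin": ..}, ...]. A call has exactly 10 rows; each row is the pose to reach, as a shift and turn from the pose commanded when the call began, along the tool's axes at that moment; what a row does not reach only later rows make up. A row lasts 1/10 s, in which the tool goes at most 50 mm and 8.59 degrees, less where a joint would pass 70% of its speed; a pose out of reach is approached as far as the arm can. A call with a gripper value outside its range is refused whole. The fingers move at their own pace and stop on an object; FORCE is the grip in N (left out, the last holds). Time passes only in rows, so rows that repeat a pose let the fingers close, or fill a call up. It gives the time, the measured TCP pose, the force and the opening at its end, in the units of the state.
- get_obs(): the state, without advancing time (a new reading comes with each control period).
- cams.camera(name): name is "scene" or "top" or "wrist"; returns (picture, depth): 400x640x3 uint8, red, green, blue; 400x640 float32, m along the optical axis (not along the pixel's ray), 0 where there is no reading.
- cams.get_calibration(name): a dict with "fx", "fy", "cx", "cy" (pixels), "view" (4x4, takes a point from world to camera coordinates). Camera axes: x right, y down, z forward; pixel columns grow to the right and rows downward; lengths in m; the calibration is good to about 2 mm. A picture is of the moment at which its call begins: read the wrist's pose just before it. get_calibration takes no time and is no camera call; for the wrist camera it gives the pose at the moment of the call.
- workorder.hand_in(): hands the job in, once; it reports no verdict.
The state is a dict: "time_s": time; "qpos": joint angles; "joint_vel": joint speeds; "tau": joint torques, N m; "ee_pos": TCP position; "eef_rot": TCP orientation; "force": force on the tool from outside, world axes, zero at the start; "moment": the same for the moment, N m; "grip_width": finger opening in m.
Only numpy, scipy, OpenCV 4.12 (cv2) and the standard library are available. Lean on these libraries where they do the work, as an engineer would, in place of code of your own. Each camera call takes 0.05 s, during which the arm holds its last target. There are 200 camera calls.

## Working session

There is one attempt and no reset: what is moved stays moved. The work goes in short steps, Python scripts to look and compute and a shell command to move; the robot and the scene stay as the last step left them, time stands still between calls to the robot, and variables do not carry over. Pictures are saved under pics/ and viewed, about 8 in all and at most 12, crops included, and the job is handed in when it is done.

```bash
mkdir -p pics; python3 - <<'E'
from station import get_obs, cams
import cv2, numpy as np
o=get_obs(); print({k:np.round(v,3).tolist() for k,v in o.items()})
for n in ("top","scene"):
    p,d=cams.camera(n); cv2.imwrite(f"pics/{n}1.png",p[:,:,::-1]); np.save(f"pics/{n}_d.npy",d)
    c=cams.get_calibration(n); print(n,c["fx"],c["cx"],c["cy"],np.round(c["view"],3).tolist())
E
```

```text
{'time_s': 0.0, 'qpos': [1.181, 0.3, 1.522, 0.0, 1.321, -0.067], 'joint_vel': [-0.001, 0.001, -0.001, -0.001, -0.001, -0.001], 'tau': [-0.002, -53.18, -35.274, 0.071, 0.024, 0.0], 'ee_pos': [0.174, 0.521, 0.194], 'eef_rot': [-1.571, 0.001, 1.248], 'force': [0.352, -0.237, 0.617], 'moment': [0.014, 0.017, 0.012], 'grip_width': 0.094}
top 377.3971128525031 322.7088605424663 195.80634770795973 [[0.016, -1.0, -0.015, 0.019], [-0.997, -0.015, -0.07, 0.576], [0.07, 0.016, -0.997, 1.017], [0.0, 0.0, 0.0, 1.0]]
scene 511.8002930928121 320.1932342415015 197.95688980856553 [[0.896, 0.444, -0.011, -0.52], [0.375, -0.77, -0.516, -0.135], [-0.238, 0.459, -0.856, 1.72], [0.0, 0.0, 0.0, 1.0]]
```

View pics/top1.png

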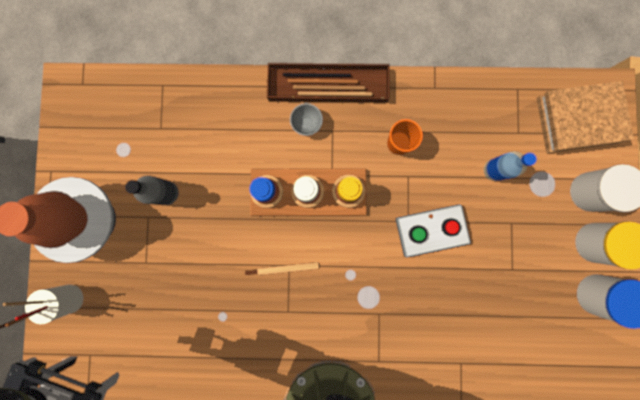

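View pics/scene1.png

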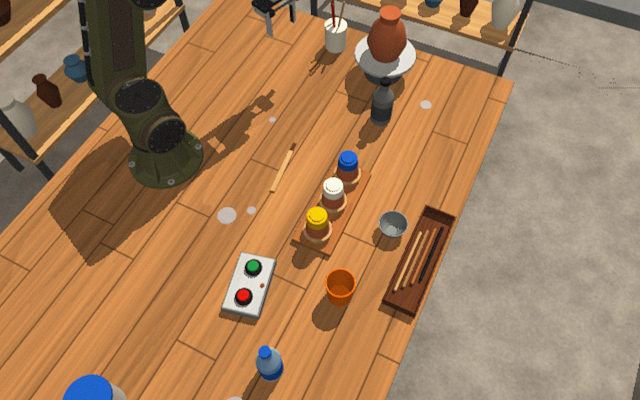

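The top view shows the blue beaker at (263,189), white at (306,190), yellow at (349,190), the green button at (418,234), the red at (452,228), and the gripper at the lower left. The scene view agrees: blue (348,158), green (253,267). Next I measure them in both views.

```bash
cat > h.py <<'E'
import cv2, numpy as np
from station import get_obs, cams
def ray(n,u,v):
    c=cams.get_calibration(n); V=np.array(c["view"]); R,t=V[:3,:3],V[:3,3]
    return -R.T@t, R.T@np.array([(u-c["cx"])/c["fx"],(v-c["cy"])/c["fy"],1])
def onplane(n,u,v,z):
    o,d=ray(n,u,v); return o+d*(z-o[2])/d[2]
def tool(w):  # world displacement -> tool axes
    from scipy.spatial.transform import Rotation as Ro
    return Ro.from_euler('xyz',get_obs()["eef_rot"]).as_matrix().T@np.asarray(w)
E
python3 - <<'E'
from h import *
rois={"top":{"blue":(263,189,(100,130)),"yellow":(349,190,(22,32)),"green":(418,234,(45,90)),"red":(452,228,(0,8))},
"scene":{"blue":(348,160,(100,130)),"yellow":(317,215,(22,32)),"green":(253,267,(45,90)),"red":(243,296,(0,8))}}
for n in rois:
    p=cv2.imread(f"pics/{n}1.png"); d=np.load(f"pics/{n}_d.npy"); hsv=cv2.cvtColor(p,cv2.COLOR_BGR2HSV)
    for k,(u,v,(a,b)) in rois[n].items():
        m=cv2.inRange(hsv,(a,120,60),(b,255,255)); w=np.zeros_like(m); w[v-18:v+18,u-18:u+18]=255
        _,l,s,c=cv2.connectedComponentsWithStats(m&w); i=1+s[1:,4].argmax()
        cu,cv_=c[i]; ys,xs=np.where(l==i)
        P=np.array([o+r*d[y,x] for x,y in zip(xs,ys) for o,r in [ray(n,x,y)] if d[y,x]>0])
        zt=np.percentile(P[:,2],85); T=P[P[:,2]>zt-.008]
        print(n,k,s[i].tolist(),c[i].round(1),"ztop",np.percentile(P[:,2],[50,85,95]).round(4),"toppts mid",((T.max(0)+T.min(0))/2).round(4),"mean",T.mean(0).round(4), "plane",onplane(n,cu,cv_,.135 if k in("blue","yellow") else zt).round(4))
o=get_obs()
E
```

```text
top blue [250, 178, 25, 23, 445] [262.2 189. ] ztop [0.1329 0.1358 0.1374] toppts mid [0.5838 0.1787 0.1336] mean [0.5834 0.1781 0.1333] plane [0.5823 0.1751 0.135 ]
top yellow [339, 177, 23, 23, 402] [349.6 187.8] ztop [0.1335 0.1362 0.1376] toppts mid [ 0.5894 -0.0401  0.1342] mean [ 0.5885 -0.0389  0.1334] plane [ 0.5882 -0.039   0.135 ]
top green [412, 228, 14, 13, 157] [418.5 234. ] ztop [0.0511 0.053  0.0542] toppts mid [ 0.4764 -0.2258  0.0516] mean [ 0.4769 -0.2262  0.0514] plane [ 0.4765 -0.2261  0.053 ]
top red [444, 220, 16, 15, 165] [451.9 226.7] ztop [0.0511 0.0532 0.0549] toppts mid [ 0.4989 -0.3147  0.0516] mean [ 0.4975 -0.3138  0.0516] plane [ 0.497  -0.3135  0.0532]
scene blue [338, 151, 19, 20, 321] [347.4 160.6] ztop [0.132  0.1367 0.1386] toppts mid [0.5871 0.179  0.1361] mean [0.5873 0.1774 0.1345] plane [0.5902 0.1673 0.135 ]
scene yellow [307, 207, 21, 22, 378] [316.7 217.6] ztop [0.132  0.137  0.1394] toppts mid [ 0.5899 -0.0401  0.1364] mean [ 0.5908 -0.0413  0.1344] plane [ 0.5945 -0.0483  0.135 ]
scene green [247, 260, 12, 12, 116] [252.5 265.4] ztop [0.0519 0.0555 0.0572] toppts mid [ 0.4776 -0.2258  0.0543] mean [ 0.4779 -0.2259  0.0528] plane [ 0.4792 -0.2284  0.0555]
scene red [237, 289, 13, 13, 129] [242.7 294.8] ztop [0.0524 0.0562 0.0579] toppts mid [ 0.4976 -0.3126  0.0536] mean [ 0.4985 -0.314   0.0533] plane [ 0.4995 -0.3162  0.0562]
```

```bash
python3 -c "
import cv2
p=cv2.imread('pics/top1.png')[160:265,240:480];q=cv2.imread('pics/scene1.png')[140:330,210:400]
cv2.imwrite('pics/c1.png',cv2.resize(p,None,fx=3.3,fy=3.3,interpolation=cv2.INTER_CUBIC))"
```

```text
(no output)
```

View pics/c1.png

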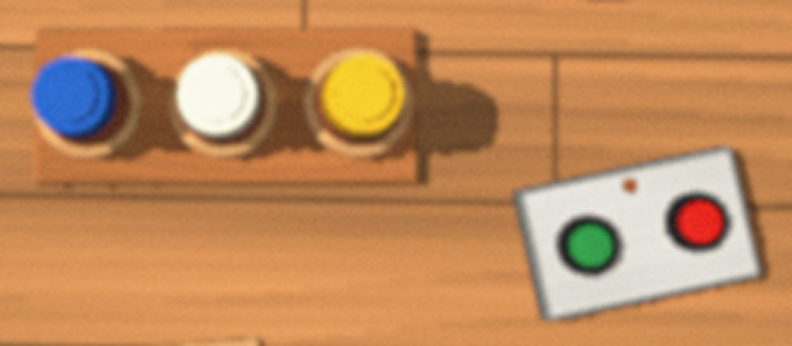

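```bash
python3 - <<'E'
from h import *
o=get_obs(); e=np.array(o["ee_pos"]); print(e, tool(np.array([.585,.178,.234])-e).round(4), tool([1,0,0]).round(3),tool([0,1,0]).round(3))
E
```

```text
[0.17439133 0.52136575 0.19445321] [-0.1954 -0.0394 -0.4983] [ 0.317 -0.    -0.948] [ 0.948 -0.001  0.317]
```

Close the fingers, rise, and travel about half way, then on to above the blue beaker.

```bash
python3 -m handwheel '[{"fingers":-1,"x":0,"y":-0.015,"z":0,"spin":0},{"fingers":-1,"x":0,"y":-0.03,"z":-0.01,"spin":0},{"fingers":-1,"x":-0.01,"y":-0.04,"z":-0.03,"spin":0},{"fingers":-1,"x":-0.02,"y":-0.04,"z":-0.06,"spin":0},{"fingers":-1,"x":-0.035,"y":-0.04,"z":-0.095,"spin":0},{"fingers":-1,"x":-0.05,"y":-0.04,"z":-0.13,"spin":0},{"fingers":-1,"x":-0.065,"y":-0.04,"z":-0.165,"spin":0},{"fingers":-1,"x":-0.08,"y":-0.04,"z":-0.2,"spin":0},{"fingers":-1,"x":-0.09,"y":-0.04,"z":-0.225,"spin":0},{"fingers":-1,"x":-0.095,"y":-0.04,"z":-0.24,"spin":0}]' 10
python3 -m handwheel '[{"fingers":-1,"x":-0.005,"y":0,"z":-0.015,"spin":0},{"fingers":-1,"x":-0.015,"y":0,"z":-0.04,"spin":0},{"fingers":-1,"x":-0.03,"y":0,"z":-0.075,"spin":0},{"fingers":-1,"x":-0.045,"y":0,"z":-0.11,"spin":0},{"fingers":-1,"x":-0.06,"y":0,"z":-0.15,"spin":0},{"fingers":-1,"x":-0.075,"y":0,"z":-0.19,"spin":0},{"fingers":-1,"x":-0.09,"y":0,"z":-0.225,"spin":0},{"fingers":-1,"x":-0.1,"y":0,"z":-0.25,"spin":0},{"fingers":-1,"x":-0.1,"y":0,"z":-0.258,"spin":0},{"fingers":-1,"x":-0.1,"y":0,"z":-0.258,"spin":0}]'
python3 - <<'E'
from h import *
o=get_obs(); e=np.array(o["ee_pos"]); print(o["time_s"],o["force"],o["grip_width"],e, tool(np.array([.585,.178,.234])-e).round(4))
p,d=cams.camera("wrist"); cv2.imwrite("pics/w1.png",p[:,:,::-1]); np.save("pics/w1d.npy",d)
E
```

```text
time_s: 1.1
ee_pos: [0.3732, 0.3538, 0.2347]
eef_rot: [-1.571, 0.001, 1.246]
force: [0.4, 0.0, 0.4]
grip_width: 0.0176
time_s: 2.1
ee_pos: [0.5852, 0.1786, 0.2343]
eef_rot: [-1.57, 0.0, 1.247]
force: [-0.3, -0.1, -1.1]
grip_width: 0.0006
2.1 [-0.32960655 -0.0680836  -1.06534575] 0.0005714471279791043 [0.5851613  0.17855678 0.23431039] [-0.0006  0.0003 -0.    ]
```

View pics/w1.png

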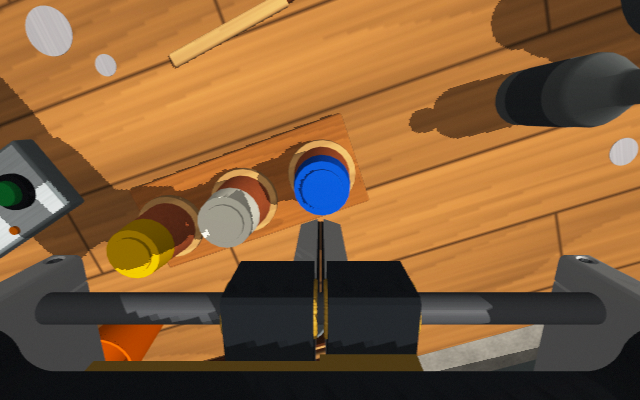

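The wrist view shows the shut fingers, tips near (321,222), with the blue foot beyond at about (322,188). I cast that centre onto z=0.135 to check.

```bash
python3 - <<'E'
from h import *
p=cv2.imread("pics/w1.png"); hsv=cv2.cvtColor(p,cv2.COLOR_BGR2HSV); m=cv2.inRange(hsv,(100,150,150),(130,255,255))
d=np.load("pics/w1d.npy"); ys,xs=np.where((m>0)&(d>0))
P=np.array([o+r*d[y,x] for x,y in zip(xs,ys) for o,r in [ray("wrist",x,y)]])
print(np.percentile(P[:,2],[50,90])); T=P[P[:,2]>.132]; print(len(T),T.min(0),T.max(0),(T.max(0)+T.min(0))/2,T.mean(0))
u=onplane("wrist",322,187,.135); print(u)
E
```

```text
[0.13476843 0.13636535]
1394 [0.55591852 0.15383306 0.13200479] [0.61083458 0.20844792 0.13790251] [0.58337655 0.18114049 0.13495365] [0.58286286 0.1816024  0.13541601]
[0.58133981 0.18218366 0.135     ]
```

The three views agree within about 4 mm of a 21 mm radius. I descend to 4 mm above the foot.

```bash
python3 -m handwheel '[{"fingers":-1,"x":0,"y":0.01,"z":0,"spin":0},{"fingers":-1,"x":0,"y":0.025,"z":0,"spin":0},{"fingers":-1,"x":0,"y":0.04,"z":0,"spin":0},{"fingers":-1,"x":0,"y":0.052,"z":0,"spin":0},{"fingers":-1,"x":0,"y":0.062,"z":0,"spin":0},{"fingers":-1,"x":0,"y":0.069,"z":0,"spin":0},{"fingers":-1,"x":0,"y":0.074,"z":0,"spin":0},{"fingers":-1,"x":0,"y":0.076,"z":0,"spin":0},{"fingers":-1,"x":0,"y":0.076,"z":0,"spin":0},{"fingers":-1,"x":0,"y":0.076,"z":0,"spin":0}]'
python3 - <<'E'
from h import *
for i in range(5):
    p,d=cams.camera("wrist"); o=get_obs(); print(np.round(o["ee_pos"],5),np.round(o["force"],2))
cv2.imwrite("pics/w2.png",p[:,:,::-1])
E
```

```text
time_s: 3.15
ee_pos: [0.5851, 0.1787, 0.1594]
eef_rot: [-1.571, -0.0, 1.248]
force: [0.5, -0.1, -0.2]
grip_width: 0.0003
[0.58508 0.17868 0.1594 ] [ 0.7  -0.06  0.13]
[0.58504 0.17871 0.15934] [-0.1  -0.18  0.41]
[0.58503 0.17869 0.15928] [0.84 0.09 0.36]
[0.585   0.1787  0.15922] [0.19 0.24 0.  ]
[0.58495 0.17868 0.15914] [ 1.   -0.49 -0.46]
```

View pics/w2.png

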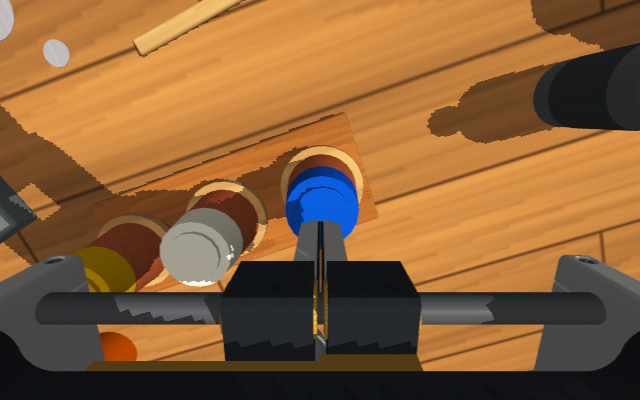

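The tips sit over the foot, near its centre, and the measured gap is about 4-5 mm. Now the slow touch, ending with a half-second rest.

```bash
python3 -m handwheel '[{"fingers":-1,"x":0,"y":0.001,"z":0,"spin":0},{"fingers":-1,"x":0,"y":0.002,"z":0,"spin":0},{"fingers":-1,"x":0,"y":0.003,"z":0,"spin":0},{"fingers":-1,"x":0,"y":0.004,"z":0,"spin":0},{"fingers":-1,"x":0,"y":0.005,"z":0,"spin":0},{"fingers":-1,"x":0,"y":0.0055,"z":0,"spin":0},{"fingers":-1,"x":0,"y":0.0055,"z":0,"spin":0},{"fingers":-1,"x":0,"y":0.0055,"z":0,"spin":0},{"fingers":-1,"x":0,"y":0.0055,"z":0,"spin":0},{"fingers":-1,"x":0,"y":0.0055,"z":0,"spin":0}]'
python3 -c "
from h import *
o=get_obs(); print(np.round(o['ee_pos'],5),np.round(o['force'],2))"
```

```text
time_s: 4.4
ee_pos: [0.5849, 0.1787, 0.1535]
eef_rot: [-1.571, -0.0, 1.248]
force: [0.2, 0.4, 0.5]
grip_width: 0.0004
[0.58491 0.17868 0.15349] [0.18 0.37 0.52]
```

The force is within the noise, so contact isn't certain. I go a little further and rest.

```bash
python3 -m handwheel '[{"fingers":-1,"x":0,"y":0.0005,"z":0,"spin":0},{"fingers":-1,"x":0,"y":0.001,"z":0,"spin":0},{"fingers":-1,"x":0,"y":0.0015,"z":0,"spin":0},{"fingers":-1,"x":0,"y":0.002,"z":0,"spin":0},{"fingers":-1,"x":0,"y":0.002,"z":0,"spin":0},{"fingers":-1,"x":0,"y":0.002,"z":0,"spin":0},{"fingers":-1,"x":0,"y":0.002,"z":0,"spin":0},{"fingers":-1,"x":0,"y":0.002,"z":0,"spin":0},{"fingers":-1,"x":0,"y":0.002,"z":0,"spin":0},{"fingers":-1,"x":0,"y":0.002,"z":0,"spin":0}]'
python3 -c "
from h import *
o=get_obs(); print(np.round(o['ee_pos'],5),np.round(o['force'],2),o['joint_vel'])"
```

```text
time_s: 5.4
ee_pos: [0.5849, 0.1787, 0.1514]
eef_rot: [-1.571, 0.0, 1.248]
force: [-0.2, 0.7, 0.2]
grip_width: 0.0006
[0.58488 0.17868 0.15144] [-0.16  0.72  0.23] [ 0.00057848  0.00016139  0.00270915 -0.0014148   0.00057556  0.00023702]
```

Still no contact, so the height is a few millimetres out. Continue in the same way.

```bash
python3 -m handwheel '[{"fingers":-1,"x":0,"y":0.0005,"z":0,"spin":0},{"fingers":-1,"x":0,"y":0.001,"z":0,"spin":0},{"fingers":-1,"x":0,"y":0.0015,"z":0,"spin":0},{"fingers":-1,"x":0,"y":0.0015,"z":0,"spin":0},{"fingers":-1,"x":0,"y":0.0015,"z":0,"spin":0},{"fingers":-1,"x":0,"y":0.0015,"z":0,"spin":0},{"fingers":-1,"x":0,"y":0.0015,"z":0,"spin":0},{"fingers":-1,"x":0,"y":0.0015,"z":0,"spin":0},{"fingers":-1,"x":0,"y":0.0015,"z":0,"spin":0},{"fingers":-1,"x":0,"y":0.0015,"z":0,"spin":0}]'
python3 -c "
from h import *
o=get_obs(); print(np.round(o['ee_pos'],5),np.round(o['force'],2),np.round(o['moment'],3))
p,d=cams.camera('wrist'); cv2.imwrite('pics/w3.png',p[80:320,160:480,::-1].repeat(2,0).repeat(2,1));o=get_obs();print(np.round(o['force'],2))"
```

```text
time_s: 6.4
ee_pos: [0.5849, 0.1787, 0.1499]
eef_rot: [-1.571, 0.0, 1.248]
force: [-0.3, -0.1, 0.4]
grip_width: 0.0008
[0.58487 0.17868 0.14994] [-0.34 -0.13  0.39] [ 0.005 -0.008 -0.025]
[ 0.66 -0.13 -0.26]
```

View pics/w3.png

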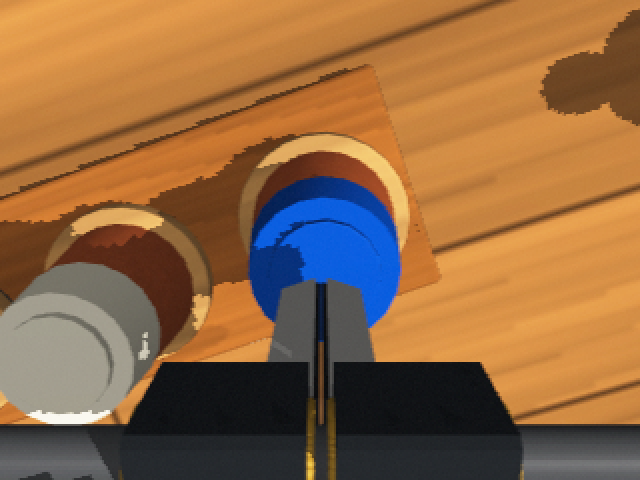

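The crop shows the tips at about (321,283), over the foot's top face (centre about (322,275)), with a shadow gap left. I measure the gap between tip and foot directly from the wrist depth.

```bash
python3 -c "
from h import *
p,d=cams.camera('wrist')
for v in range(180,236,4): print(v,[(np.round(o+r*d[v,u],4)[[0,1,2]]).tolist() if d[v,u]>0 else 0 for u in (308,312,330) for o,r in [ray('wrist',u,v)]], p[v,312].tolist())
print(get_obs()['ee_pos'])
"
```

```text
180 [[0.5554, 0.1791, 0.1295], [0.556, 0.1821, 0.1316], [0.5603, 0.1944, 0.1306]] [9, 78, 192]
184 [[0.5581, 0.1782, 0.1304], [0.5592, 0.1809, 0.1296], [0.563, 0.1935, 0.1312]] [10, 96, 224]
188 [[0.5607, 0.1773, 0.1314], [0.5618, 0.18, 0.131], [0.5662, 0.1925, 0.1301]] [11, 95, 223]
192 [[0.5637, 0.1762, 0.1308], [0.5637, 0.1795, 0.1348], [0.5677, 0.1919, 0.1356]] [14, 75, 182]
196 [[0.5653, 0.1759, 0.1363], [0.5665, 0.1785, 0.135], [0.5707, 0.1909, 0.135]] [16, 96, 225]
200 [[0.5682, 0.1749, 0.1361], [0.5693, 0.1776, 0.1352], [0.5735, 0.19, 0.135]] [12, 95, 224]
204 [[0.5711, 0.1739, 0.136], [0.572, 0.1767, 0.1358], [0.5762, 0.1891, 0.1357]] [12, 96, 225]
208 [[0.5743, 0.1728, 0.1349], [0.5749, 0.1757, 0.1359], [0.5787, 0.1882, 0.1371]] [12, 95, 224]
212 [[0.5775, 0.1716, 0.1338], [0.578, 0.1746, 0.1352], [0.5822, 0.1871, 0.1351]] [10, 69, 173]
216 [[0.5798, 0.1709, 0.1358], [0.5814, 0.1734, 0.1339], [0.5848, 0.1863, 0.1362]] [6, 93, 222]
220 [[0.5828, 0.1698, 0.1356], [0.5836, 0.1727, 0.1361], [0.5882, 0.1852, 0.1349]] [50, 90, 157]
224 [[0.5745, 0.1741, 0.1686], [0.5748, 0.1767, 0.17], [0.5786, 0.1872, 0.1693]] [86, 86, 84]
228 [[0.5739, 0.1747, 0.1772], [0.5742, 0.1771, 0.1784], [0.5784, 0.187, 0.1763]] [85, 83, 82]
232 [[0.5742, 0.1748, 0.1829], [0.5751, 0.177, 0.1825], [0.5784, 0.1868, 0.1825]] [86, 84, 83]
[0.58489737 0.17865778 0.14994091]
```

The depth shows the foot top at 0.1355 m, and the visible finger faces ending near z=0.167 m, which does not match the reported tips at 0.131 m. The fixed cameras can settle it.

```bash
python3 -c "
from h import *
for n,b in (('scene',(100,200,300,400)),('top',(140,240,210,310))):
    p,d=cams.camera(n); np.save(f'pics/{n}2d.npy',d); cv2.imwrite(f'pics/{n}2.png',p[:,:,::-1])
p=cv2.imread('pics/scene2.png')[90:200,290:410]; q=cv2.imread('pics/top2.png')[135:245,205:325]
cv2.imwrite('pics/c2.png',np.hstack([cv2.resize(p,(400,367),interpolation=2),cv2.resize(q,(400,367),interpolation=2)]))
"
```

```text
(no output)
```

View pics/c2.png

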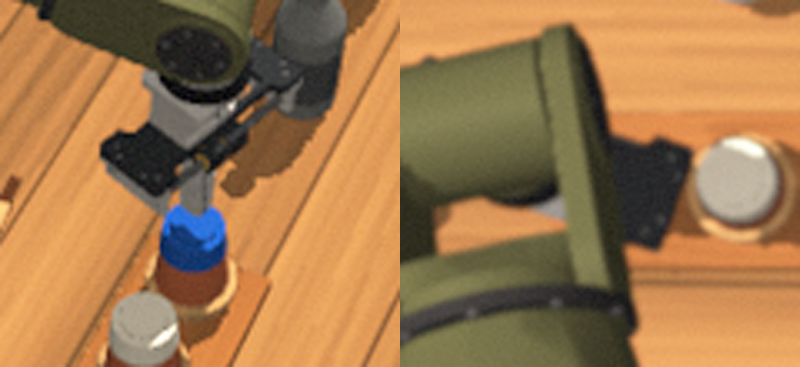

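The left half (scene) shows the finger ending at about crop (195,212), on the far part of the blue foot's top face. The right half (top view) is blocked by the arm. I project candidate tip heights into the scene and wrist images to compare.

```bash
python3 -c "
from h import *
d=np.load('pics/scene2d.npy');p=cv2.imread('pics/scene2.png')
def proj(n,P):
    c=cams.get_calibration(n);V=np.array(c['view']);q=V[:3,:3]@P+V[:3,3];return np.round([c['fx']*q[0]/q[2]+c['cx'],c['fy']*q[1]/q[2]+c['cy']],1)
for z in (.131,.135,.145,.155,.165): print(z,[proj(n,np.array([.585,.1787,z])).tolist() for n in ('scene','wrist')])
for v in range(138,166,2): print(v,[(np.round(o+r*d[v,u],3).tolist(),p[v,u].tolist()) for u in (346,348,350) for o,r in [ray('scene',u,v)]])
c=cams.get_calibration('wrist');V=np.array(c['view']);print('wrist cam',-V[:3,:3].T@V[:3,3],V[2,:3])
"
```

```text
0.131 [[347.4, 158.0], [320.3, 217.0]]
0.135 [[347.4, 157.2], [320.3, 218.8]]
0.145 [[347.6, 155.3], [320.3, 223.5]]
0.155 [[347.7, 153.3], [320.3, 228.7]]
0.165 [[347.8, 151.3], [320.3, 234.5]]
138 [([0.587, 0.155, 0.258], [90, 95, 101]), ([0.597, 0.145, 0.275], [40, 45, 50]), ([0.602, 0.148, 0.275], [58, 69, 81])]
140 [([0.595, 0.135, 0.276], [72, 80, 80]), ([0.601, 0.137, 0.278], [62, 63, 67]), ([0.592, 0.174, 0.229], [66, 72, 78])]
142 [([0.598, 0.13, 0.275], [59, 60, 59]), ([0.588, 0.168, 0.224], [80, 80, 88]), ([0.592, 0.174, 0.22], [99, 104, 111])]
144 [([0.583, 0.168, 0.213], [93, 100, 103]), ([0.59, 0.164, 0.221], [103, 112, 116]), ([0.593, 0.173, 0.212], [94, 101, 105])]
146 [([0.925, -0.662, 1.397], [97, 103, 108]), ([0.589, 0.168, 0.206], [98, 108, 110]), ([0.595, 0.17, 0.208], [91, 97, 103])]
148 [([0.582, 0.17, 0.191], [100, 107, 110]), ([0.589, 0.168, 0.197], [94, 102, 105]), ([0.594, 0.172, 0.195], [91, 98, 104])]
150 [([0.583, 0.169, 0.182], [96, 107, 111]), ([0.591, 0.164, 0.193], [107, 112, 118]), ([0.593, 0.176, 0.18], [93, 101, 106])]
152 [([0.583, 0.171, 0.17], 
[... 235 characters left out ...]
0.58, 0.18, 0.136], [222, 117, 44]), ([0.584, 0.184, 0.134], [226, 120, 52]), ([0.59, 0.186, 0.135], [224, 120, 48])]
158 [([0.584, 0.171, 0.14], [194, 97, 37]), ([0.589, 0.175, 0.138], [223, 113, 44]), ([0.594, 0.177, 0.139], [224, 119, 49])]
160 [([0.586, 0.167, 0.136], [120, 62, 26]), ([0.591, 0.169, 0.137], [199, 102, 40]), ([0.595, 0.176, 0.13], [224, 116, 39])]
162 [([0.588, 0.161, 0.135], [113, 57, 14]), ([0.593, 0.166, 0.131], [115, 61, 22]), ([0.599, 0.166, 0.136], [118, 62, 23])]
164 [([0.59, 0.157, 0.13], [125, 65, 27]), ([0.595, 0.161, 0.128], [121, 58, 16]), ([0.602, 0.161, 0.133], [144, 74, 23])]
wrist cam [0.5156352  0.20185808 0.34020256] [ 0.24034553 -0.08080766 -0.96731802]
```

Both cameras agree that the real tips are about 25-30 mm above the foot, so the tool is shorter than the reported tip position implies. That also explains why there has been no contact. I go down 16 mm and measure again.

```bash
python3 -m handwheel '[{"fingers":-1,"x":0,"y":0.002,"z":0,"spin":0},{"fingers":-1,"x":0,"y":0.004,"z":0,"spin":0},{"fingers":-1,"x":0,"y":0.006,"z":0,"spin":0},{"fingers":-1,"x":0,"y":0.008,"z":0,"spin":0},{"fingers":-1,"x":0,"y":0.01,"z":0,"spin":0},{"fingers":-1,"x":0,"y":0.012,"z":0,"spin":0},{"fingers":-1,"x":0,"y":0.014,"z":0,"spin":0},{"fingers":-1,"x":0,"y":0.016,"z":0,"spin":0},{"fingers":-1,"x":0,"y":0.016,"z":0,"spin":0},{"fingers":-1,"x":0,"y":0.016,"z":0,"spin":0}]'
python3 -c "
from h import *
p,d=cams.camera('wrist'); cv2.imwrite('pics/w4.png',p[120:280,220:420,::-1].repeat(3,0).repeat(3,1))
for v in range(204,234,1): print(v,[(np.round(o+r*d[v,u],4)).tolist() if d[v,u]>0 else 0 for u in (312,329) for o,r in [ray('wrist',u,v)]], p[v,312].tolist())
print(get_obs()['ee_pos'],get_obs()['force'])
"
```

```text
time_s: 7.6
ee_pos: [0.5849, 0.1787, 0.1339]
eef_rot: [-1.571, 0.0, 1.248]
force: [0.8, 0.3, 0.1]
grip_width: 0.0007
204 [[0.5679, 0.1785, 0.135], [0.5714, 0.1894, 0.1353]] [7, 95, 225]
205 [[0.5684, 0.1784, 0.1358], [0.5723, 0.1892, 0.1347]] [12, 96, 225]
206 [[0.5691, 0.1782, 0.1356], [0.5726, 0.189, 0.1358]] [6, 49, 125]
207 [[0.5696, 0.178, 0.136], [0.5731, 0.1888, 0.1364]] [8, 49, 125]
208 [[0.5703, 0.1777, 0.136], [0.574, 0.1886, 0.1356]] [9, 51, 125]
209 [[0.571, 0.1775, 0.136], [0.5748, 0.1883, 0.1354]] [5, 47, 123]
210 [[0.572, 0.1771, 0.1349], [0.5752, 0.1882, 0.1361]] [7, 49, 125]
211 [[0.5724, 0.177, 0.1356], [0.5761, 0.1879, 0.1356]] [3, 48, 124]
212 [[0.5729, 0.1769, 0.1361], [0.5765, 0.1878, 0.1364]] [12, 50, 125]
213 [[0.5738, 0.1765, 0.1354], [0.5775, 0.1875, 0.1355]] [7, 48, 125]
214 [[0.5745, 0.1763, 0.1353], [0.5783, 0.1872, 0.135]] [8, 49, 124]
215 [[0.5749, 0.1762, 0.1362], [0.5787, 0.187, 0.1357]] [9, 48, 124]
216 [[0.5757, 0.1759, 0.1359], [0.5793, 0.1868, 0.136]] [7, 49, 126]
217 [[0.5771, 0.1753, 0.1336], [0.5803, 0.1866, 0.1352]] [7, 49, 124]
218 [[0.5773, 
[... 475 characters left out ...]
225 [[0.5748, 0.1768, 0.1559], [0.5781, 0.1866, 0.1559]] [88, 86, 84]
226 [[0.5746, 0.1769, 0.1583], [0.5782, 0.1866, 0.1574]] [85, 85, 83]
227 [[0.5749, 0.1768, 0.1591], [0.5781, 0.1865, 0.1591]] [87, 86, 84]
228 [[0.5748, 0.1769, 0.161], [0.5779, 0.1865, 0.1614]] [87, 87, 84]
229 [[0.5751, 0.1768, 0.1617], [0.5778, 0.1865, 0.1631]] [86, 85, 83]
230 [[0.5747, 0.177, 0.1645], [0.5782, 0.1864, 0.1636]] [87, 86, 85]
231 [[0.5747, 0.1771, 0.1661], [0.5779, 0.1864, 0.1659]] [88, 87, 85]
232 [[0.5754, 0.1768, 0.1658], [0.5782, 0.1863, 0.1667]] [87, 87, 84]
233 [[0.5747, 0.1772, 0.1692], [0.5777, 0.1864, 0.1694]] [88, 87, 85]
[0.58493503 0.17870632 0.13400857] [ 0.49241443 -0.36040927 -0.24825209]
```

View pics/w4.png

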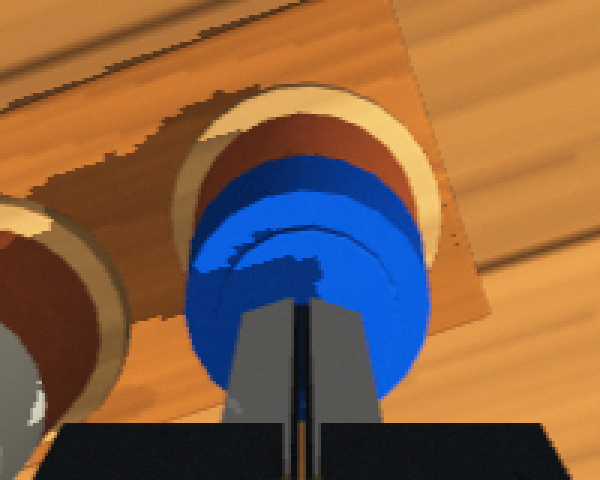

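The wrist crop shows the tips centred on the foot. The tip edge is at z≈0.1487 and the foot at 0.1355, so the gap is about 13 mm. I close 11 mm of it, slowing at the end.

```bash
python3 -m handwheel '[{"fingers":-1,"x":0,"y":0.002,"z":0,"spin":0},{"fingers":-1,"x":0,"y":0.004,"z":0,"spin":0},{"fingers":-1,"x":0,"y":0.006,"z":0,"spin":0},{"fingers":-1,"x":0,"y":0.008,"z":0,"spin":0},{"fingers":-1,"x":0,"y":0.009,"z":0,"spin":0},{"fingers":-1,"x":0,"y":0.01,"z":0,"spin":0},{"fingers":-1,"x":0,"y":0.0105,"z":0,"spin":0},{"fingers":-1,"x":0,"y":0.011,"z":0,"spin":0},{"fingers":-1,"x":0,"y":0.011,"z":0,"spin":0},{"fingers":-1,"x":0,"y":0.011,"z":0,"spin":0}]'
python3 -c "
from h import *
p,d=cams.camera('wrist')
T=[[(o+r*d[v,u])[2] for u in range(308,316) for o,r in [ray('wrist',u,v)]] for v in range(212,228)]
print(np.round(np.median(T,1),4));print(get_obs()['ee_pos'],get_obs()['force'])
"
```

```text
time_s: 8.65
ee_pos: [0.5849, 0.1787, 0.1231]
eef_rot: [-1.571, -0.0, 1.248]
force: [-0.7, 0.3, 2.7]
grip_width: 0.0006
[0.1341 0.1337 0.1339 0.1338 0.1337 0.1337 0.1343 0.1336 0.1341 0.1379
 0.1395 0.1417 0.1436 0.1454 0.1465 0.1488]
[0.58493896 0.17866349 0.12305012] [-0.5931752  -0.32525295  2.95629618]
```

Contact confirmed: about 2.8 N upward, and the foot has sunk about 1.5 mm. I rest 0.2 s more to complete about half a second, then withdraw straight up.

```bash
python3 -m handwheel '[{"fingers":-1,"x":0,"y":0,"z":0,"spin":0},{"fingers":-1,"x":0,"y":0,"z":0,"spin":0},{"fingers":-1,"x":0,"y":-0.002,"z":0,"spin":0},{"fingers":-1,"x":0,"y":-0.006,"z":0,"spin":0},{"fingers":-1,"x":0,"y":-0.015,"z":0,"spin":0},{"fingers":-1,"x":0,"y":-0.03,"z":0,"spin":0},{"fingers":-1,"x":0,"y":-0.05,"z":0,"spin":0},{"fingers":-1,"x":0,"y":-0.065,"z":0,"spin":0},{"fingers":-1,"x":0,"y":-0.075,"z":0,"spin":0},{"fingers":-1,"x":0,"y":-0.08,"z":0,"spin":0}]'
python3 -c "
from h import *
o=get_obs(); e=np.array(o['ee_pos']); print(e,o['force'],tool(np.array([.477,-.2265,e[2]])-e).round(4))
p,d=cams.camera('wrist'); cv2.imwrite('pics/w5.png',p[:,:,::-1])
m=cv2.inRange(cv2.cvtColor(p,cv2.COLOR_RGB2HSV),(100,150,150),(130,255,255)); ys,xs=np.where((m>0)&(d>0))
P=np.array([o+r*d[y,x] for x,y in zip(xs,ys) for o,r in [ray('wrist',x,y)]]);T=P[P[:,2]>.132]; print(T.min(0),T.max(0),np.median(T,0))
"
```

```text
time_s: 9.7
ee_pos: [0.5852, 0.1788, 0.2045]
eef_rot: [-1.572, -0.001, 1.248]
force: [-0.5, -0.3, -0.1]
grip_width: 0.0008
[0.58518343 0.1787659  0.2045464 ] [-0.50562696 -0.31723661 -0.07945543] [-4.187e-01 -4.000e-04 -2.600e-02]
[0.55623848 0.15262989 0.13200245] [0.60902329 0.20831043 0.2196917 ] [0.58363482 0.18087979 0.13545938]
```

The foot is back at 0.1355 and in place. I move at this height to above the green button.

```bash
python3 -m handwheel '[{"fingers":-1,"x":-0.01,"y":0,"z":0,"spin":0},{"fingers":-1,"x":-0.03,"y":0,"z":-0.002,"spin":0},{"fingers":-1,"x":-0.055,"y":0,"z":-0.004,"spin":0},{"fingers":-1,"x":-0.08,"y":0,"z":-0.006,"spin":0},{"fingers":-1,"x":-0.11,"y":0,"z":-0.008,"spin":0},{"fingers":-1,"x":-0.14,"y":0,"z":-0.01,"spin":0},{"fingers":-1,"x":-0.17,"y":0,"z":-0.012,"spin":0},{"fingers":-1,"x":-0.2,"y":0,"z":-0.014,"spin":0},{"fingers":-1,"x":-0.225,"y":0,"z":-0.016,"spin":0},{"fingers":-1,"x":-0.25,"y":0,"z":-0.018,"spin":0}]'
python3 -m handwheel '[{"fingers":-1,"x":-0.03,"y":0,"z":-0.002,"spin":0},{"fingers":-1,"x":-0.06,"y":0,"z":-0.004,"spin":0},{"fingers":-1,"x":-0.09,"y":0,"z":-0.005,"spin":0},{"fingers":-1,"x":-0.115,"y":0,"z":-0.006,"spin":0},{"fingers":-1,"x":-0.14,"y":0,"z":-0.007,"spin":0},{"fingers":-1,"x":-0.155,"y":0,"z":-0.008,"spin":0},{"fingers":-1,"x":-0.165,"y":0,"z":-0.008,"spin":0},{"fingers":-1,"x":-0.169,"y":0,"z":-0.008,"spin":0},{"fingers":-1,"x":-0.169,"y":0,"z":-0.008,"spin":0},{"fingers":-1,"x":-0.169,"y":0,"z":-0.008,"spin":0}]'
python3 -c "
from h import *
o=get_obs(); e=np.array(o['ee_pos']); print(e,o['force'],tool(np.array([.477,-.2265,e[2]])-e).round(4))
p,d=cams.camera('wrist'); cv2.imwrite('pics/w6.png',p[:,:,::-1])
m=cv2.inRange(cv2.cvtColor(p,cv2.COLOR_RGB2HSV),(45,120,50),(90,255,255)); _,l,s,c=cv2.connectedComponentsWithStats(m); i=1+s[1:,4].argmax();ys,xs=np.where((l==i)&(d>0))
P=np.array([o+r*d[y,x] for x,y in zip(xs,ys) for o,r in [ray('wrist',x,y)]]); print(s[i],c[i],P.mean(0),np.percentile(P[:,2],[10,50,90]),(P.min(0)+P.max(0))/2,np.ptp(P,0))
"
```

```text
time_s: 10.75
ee_pos: [0.5216, -0.0656, 0.2022]
eef_rot: [-1.57, 0.0, 1.248]
force: [0.4, 0.3, -0.4]
grip_width: 0.0003
time_s: 11.75
ee_pos: [0.4768, -0.2263, 0.2029]
eef_rot: [-1.571, -0.0, 1.249]
force: [-0.2, 0.5, 0.2]
grip_width: 0.0008
[ 0.47681147 -0.22632266  0.20290473] [-0.22095226  0.50282337  0.20746633] [-0.0001 -0.     -0.0002]
[306 165  28  29 629] [319.51510334 179.19554849] [ 0.47549381 -0.22668091  0.0520218 ] [0.05090428 0.05233988 0.05336178] [ 0.4772225  -0.22752342  0.048108  ] [0.03511332 0.0350567  0.01319633]
```

View pics/w6.png

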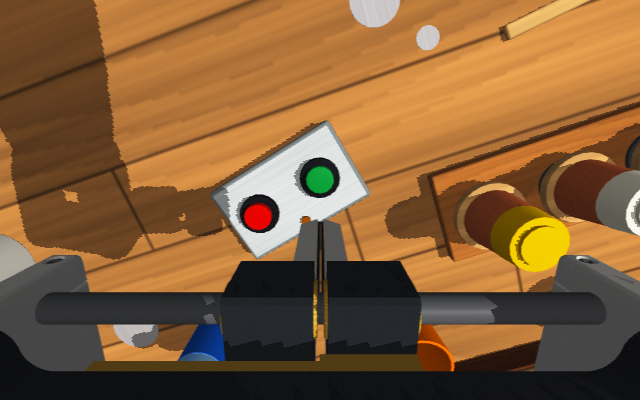

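The wrist view shows the green cap at (319,179) straight ahead of the fingers, red at (258,215) clear, and yellow well to the right. Green measures (0.4768, -0.227, 0.0523), which is aligned. By the foot touch, contact should come near TCP z≈0.0416. I descend to about 5 mm above it.

```bash
python3 -m handwheel '[{"fingers":-1,"x":0,"y":0.01,"z":0,"spin":0},{"fingers":-1,"x":0,"y":0.03,"z":0,"spin":0},{"fingers":-1,"x":0,"y":0.055,"z":0,"spin":0},{"fingers":-1,"x":0,"y":0.08,"z":0,"spin":0},{"fingers":-1,"x":0,"y":0.105,"z":0,"spin":0},{"fingers":-1,"x":0,"y":0.125,"z":0,"spin":0},{"fingers":-1,"x":0,"y":0.14,"z":0,"spin":0},{"fingers":-1,"x":0,"y":0.15,"z":0,"spin":0},{"fingers":-1,"x":0,"y":0.156,"z":0,"spin":0},{"fingers":-1,"x":0,"y":0.156,"z":0,"spin":0}]'
python3 -c "
from h import *
p,d=cams.camera('wrist')
T=[[(o+r*d[v,u])[2] for u in range(309,315) for o,r in [ray('wrist',u,v)]] for v in range(210,228)]
print(np.round(np.median(T,1),4));print(get_obs()['ee_pos'],get_obs()['force'])
"
```

```text
time_s: 12.8
ee_pos: [0.4765, -0.2267, 0.0464]
eef_rot: [-1.57, -0.0, 1.248]
force: [-0.9, 0.6, -0.1]
grip_width: 0.0008
[0.0532 0.0526 0.0529 0.0537 0.0532 0.0532 0.0529 0.0525 0.0534 0.0532
 0.0539 0.0617 0.0637 0.0653 0.067  0.0688 0.0701 0.0724]
[ 0.47674319 -0.22687588  0.04708023] [ 0.91653049 -0.42101021  0.61698999]
```

The gap is about 5-6 mm. I press in 1 mm steps to 10 mm and hold to read the force.

```bash
python3 -m handwheel '[{"fingers":-1,"x":0,"y":0.002,"z":0,"spin":0},{"fingers":-1,"x":0,"y":0.004,"z":0,"spin":0},{"fingers":-1,"x":0,"y":0.005,"z":0,"spin":0},{"fingers":-1,"x":0,"y":0.006,"z":0,"spin":0},{"fingers":-1,"x":0,"y":0.007,"z":0,"spin":0},{"fingers":-1,"x":0,"y":0.008,"z":0,"spin":0},{"fingers":-1,"x":0,"y":0.009,"z":0,"spin":0},{"fingers":-1,"x":0,"y":0.01,"z":0,"spin":0},{"fingers":-1,"x":0,"y":0.01,"z":0,"spin":0},{"fingers":-1,"x":0,"y":0.01,"z":0,"spin":0}]'
python3 -c "
from h import *
p,d=cams.camera('wrist')
T=[[(o+r*d[v,u])[2] for u in range(309,315) for o,r in [ray('wrist',u,v)]] for v in range(206,224)]
print(np.round(np.median(T,1),4));print(get_obs()['ee_pos'],get_obs()['force'])
"
```

```text
time_s: 13.85
ee_pos: [0.4767, -0.227, 0.037]
eef_rot: [-1.571, 0.0, 1.248]
force: [-0.6, 0.4, 4.5]
grip_width: 0.0006
[0.0426 0.0445 0.0456 0.0463 0.0474 0.047  0.0473 0.0483 0.0478 0.0477
 0.0476 0.0483 0.0476 0.048  0.0486 0.0516 0.0538 0.0557]
[ 0.47672543 -0.22697127  0.03707165] [-0.03096293  0.90906267  4.24725379]
```

The cap is down about 5 mm at 4.4 N, past the 4 mm mark. I add 1.5 mm for certainty, then release and rise.

```bash
python3 -m handwheel '[{"fingers":-1,"x":0,"y":0.001,"z":0,"spin":0},{"fingers":-1,"x":0,"y":0.0015,"z":0,"spin":0},{"fingers":-1,"x":0,"y":0.0015,"z":0,"spin":0},{"fingers":-1,"x":0,"y":-0.003,"z":0,"spin":0},{"fingers":-1,"x":0,"y":-0.01,"z":0,"spin":0},{"fingers":-1,"x":0,"y":-0.025,"z":0,"spin":0},{"fingers":-1,"x":0,"y":-0.05,"z":0,"spin":0},{"fingers":-1,"x":0,"y":-0.075,"z":0,"spin":0},{"fingers":-1,"x":0,"y":-0.1,"z":0,"spin":0},{"fingers":-1,"x":0,"y":-0.115,"z":0,"spin":0}]'
python3 -m handwheel '[{"fingers":-1,"x":0,"y":-0.01,"z":0.01,"spin":0},{"fingers":-1,"x":0,"y":-0.02,"z":0.03,"spin":0},{"fingers":-1,"x":0,"y":-0.03,"z":0.05,"spin":0},{"fingers":-1,"x":0,"y":-0.04,"z":0.07,"spin":0},{"fingers":-1,"x":0,"y":-0.045,"z":0.085,"spin":0},{"fingers":-1,"x":0,"y":-0.045,"z":0.095,"spin":0},{"fingers":-1,"x":0,"y":-0.045,"z":0.1,"spin":0},{"fingers":-1,"x":0,"y":-0.045,"z":0.1,"spin":0},{"fingers":-1,"x":0,"y":-0.045,"z":0.1,"spin":0},{"fingers":-1,"x":0,"y":-0.045,"z":0.1,"spin":0}]'
python3 -c "
from h import *
o=get_obs(); print(o['ee_pos'],o['force'],np.abs(o['joint_vel']).max())
p,d=cams.camera('scene'); cv2.imwrite('pics/scene3.png',p[:,:,::-1])
h=cv2.cvtColor(p,cv2.COLOR_RGB2HSV)
for k,u,v,a,b in (('blue',348,160,100,130),('yellow',317,215,22,32),('green',253,267,45,90),('red',243,296,0,8)):
    m=cv2.inRange(h,(a,120,60),(b,255,255));w=np.zeros_like(m);w[v-18:v+18,u-18:u+18]=255
    _,l,s,c=cv2.connectedComponentsWithStats(m&w);i=1+s[1:,4].argmax();P=np.array([o+r*d[y,x] for y,x in zip(*np.where(l==i)) for o,r in [ray('scene',x,y)]])
    print(k,s[i],c[i].round(1),np.percentile(P[:,2],[50,85]).round(4))
"
```

```text
time_s: 14.9
ee_pos: [0.4768, -0.227, 0.154]
eef_rot: [-1.572, 0.0, 1.248]
force: [-0.3, 0.3, -1.8]
grip_width: 0.0006
time_s: 15.9
ee_pos: [0.3821, -0.1953, 0.1967]
eef_rot: [-1.57, -0.0, 1.248]
force: [0.7, -0.7, -0.0]
grip_width: 0.0006
[ 0.38205097 -0.19528171  0.19666158] [ 0.70741231 -0.67602644 -0.04624874] 0.0021231361640972604
blue [338 151  19  20 321] [347.5 160.6] [0.1319 0.1371]
yellow [307 207  20  22 376] [316.6 217.6] [0.1323 0.1372]
green [247 260  12  12 118] [252.5 265.5] [0.0517 0.0558]
red [237 289  13  13 131] [242.8 294.8] [0.0524 0.056 ]
```

View pics/scene3.png

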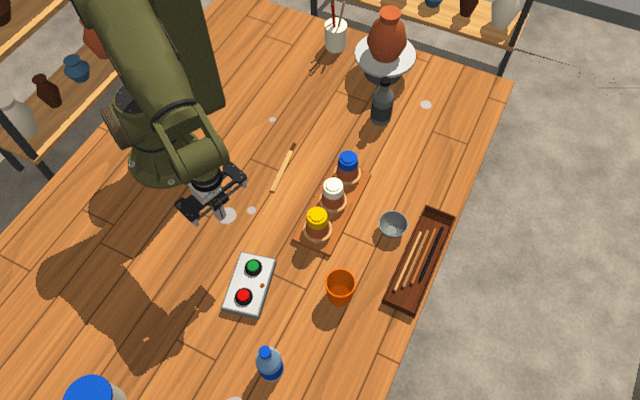

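The scene is as at the start: blue at (348,160), green released at (253,266), the beakers and bystanders in place, and the arm clear and still.

```bash
python3 -c "
from station import workorder; print(workorder.hand_in())"
```

```text
the job is handed in; nothing more can be done
None
```

I touched the blue foot, pressed and released the green button, and handed the job in at about 16 s of the 48 s allowed. The hand-in gives no verdict.

- **Blue foot:** I touched it with the shut fingertips at about 2.8 N and rested roughly 0.5–0.6 s. The rest sank about 1.5 mm, then I withdrew. Afterwards the foot was back at its original height and position.
- **Green button:** I pressed it straight down about 5 mm, reading 4.4 N, then commanded another 1.5 mm without reading it, and let go.
- **Last checks:** In the scene camera the blue and yellow feet and both buttons match their starting pixels to within 0.1 px, and both caps are up. By eye, the white beaker and the other objects are where they were. The force reads about zero apart from noise, and the arm is still and clear of everything.
- **Disagreement:** The fingertips were about 30 mm further back than the stated 19 mm ahead of the measured TCP. The first slow approaches to the foot therefore ended in the air, with no contact. I settled the height from the wrist and scene depth images and used the force reading to confirm contact.

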